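Unlock the medicine safe with its emergency key

TASK

The battery of the medicine safe on the counter is flat, so it needs its emergency key. Lever up the hinged keyhole cover on its lid with the blade of the spreading knife (not with the fingers) until it stands open past upright, and lay the knife back flat on the bare counter. Then take the black-headed key from the wooden block, work it fully home in the lock with small twists past the sticky pins, turn it a quarter turn clockwise and finish still gripping the key and holding it turned against its spring, leaving the red key and the other things as they are.

Things in the scene. Friction and masses are not known exactly. Their poses are not given: they have to be found in the camera images.
- safe: Top-opening medicine safe, grey steel box 210 (x) by 280 (y) by 80 mm high, fixed. Origin: centre of its underside; front faces its -x, z up. On its lid: a black keypad panel 6 mm high on the left; the emergency lock near the front right, in a black plinth 56 (x) by 52 (y) by 6 mm high whose front face lies 8 mm behind the cover's front edge.
- keyhole_cover (a joint): Angle of the keyhole cover, rad: 0 shut (flat on the plinth), grows as its front edge swings up and back, 1.57 upright, stop at 2.3. Friction hinge (0.05 N m, about 1 N at the edge): it stays where it is left. The cover is a grey plate 62 mm long (safe's x), 46 mm wide, 4 mm thick.
- cover_lip (a point): Middle of the cover's lower front edge; moves with the cover. When shut, the edge stands 6 mm above the safe's lid, 12 mm behind the safe's front, and overhangs the plinth's front by 8 mm: a gap 6 mm high for a thin blade, entered level from the front along the safe's +x.
- cover_hinge (a point): Middle of the cover's hinge axis (fixed on the safe, along the safe's y), 88 mm above the counter, 62 mm behind the shut front edge, 2 mm above the cover's underside, 27 mm behind the lock's axis.
- lock_mouth (a point): Centre of the keyway's mouth in the lock's brass face, 85 mm above the counter, under the cover until that is open. Axes are the safe's: z up; the keyway runs straight down. At rest (lock joint 0) the slot is 10.6 mm long along x, 4.8 mm wide along y, with a 1.5 mm bevel. Sticky pins: from 9 mm depth a spring pushes back (1 N rising to 3 N); see the lock joint.
- lock_plug (a joint): Angle of the brass plug, rad: 0 at rest, grows clockwise from above. Turns a quarter only with the key fully home (stop 1.62); a 0.05 N m/rad spring returns it. Sticky pins: pressed straight in, the key stops about 13 and again about 21 mm deep. Rock it 20 to 24 degrees, pressing with some 5 N: clockwise frees the first stop, anticlockwise the second. Blade play 10 degrees: the plug lags the key.
- safe_key: The safe's key, 25 g: black head 26 mm wide (x), 9 mm thick (y), 36 mm tall; blade 9 by 3.2 mm, 30 mm long below it, tip narrowed to 6 by 2.2. Same after half a turn. Origin: centre of the head's underside, z up. Stands blade down in a wooden block (45 by 125 by 40 mm high), head on its top, head width along the block's length, 70 mm from the red key. Fully home, the head meets the brass.
- key_tip (a point): Tip of the black-headed key's blade, 30 mm below the head's underside.
- red_key: A key of the same shape with a red head, in the block's other slot: it belongs elsewhere, leave it.
- knife: Spreading knife lying on the counter, 80 g: dark wooden handle 100 by 17 mm, 14 mm high; steel blade 85 mm long, 15 wide, 2 thick, level with the handle's middle (6 to 8 mm above its underside). Origin: underside of the handle at the grip point, 25 mm behind the blade's root, near the centre of mass; x points to the tip, z up. Handle from x = -75 to +25 mm.
- knife_tip (a point): Middle of the tip of the knife's blade: 110 mm ahead of the knife's origin, 7 mm above its underside.
- jar0: Glass spice jar, orange filling, radius 26 mm, 92 mm tall, on the white turntable; leave it.
- jar1: Glass spice jar, yellow filling, as jar0; leave it.
- jar2: Glass spice jar, green filling, as jar0; leave it.
- dabba: Closed round steel dabba, radius 57 mm, 84 mm tall; leave it.
- silicone_lid: Black silicone pot lid, radius 66 mm, 25 mm tall with its knob; leave it.
- pestle: Steel pestle 155 mm long, up to 32 mm thick, lying on the counter; leave it.
Things that resemble listed ones, but are neither listed nor needed, are in the scene too. Leave any blue look-alike of the knife alone.

How it is judged:
By the outcome, as a careful person would: the job done as asked, in the order asked, and still so for the second after the job is handed in, while the arm keeps its last pose, push and grip.
It also fails if it takes over 72 s, if anything falls off the work surface, if the arm or the gripper's body presses on something with over 40 N, if the wrist force passes 120 N, or if a joint passes its speed limit or range.

ROBOT

A 6-joint arm with a two-finger parallel gripper is mounted at the origin on the work surface. World frame = base frame: x ahead of the robot, y to its left, z up, the work surface at z = 0. Lengths are in m, angles in degrees, forces in N, time in s.
With the tool pointing down it reaches from about 0.4 to 0.825 m from the base axis. Payload 7 kg.
Tool frame: the origin (TCP) lies midway between the tips of the shut fingers; the grasp point (between the pads) lies 19 mm behind it; z points along the fingers, y is the line along which they close (so a half turn about z gives the same grasp; the last joint's range is limited). The gripper opens to 88 mm and grips with 3 to 60 N. Pads are 19 mm wide; open, the fingers measure 130 mm over their backs; the gripper's body (78 mm by 193 mm) begins 47 mm behind the grasp point.
Start: joints at [-58.149, 20.546, 0.682, 0, -70.136, -16.507], TCP at [0.179, -0.651, 0.227] pointing down, gripper open.
Joint ranges: [-176.03, 176.03], [-82.01, 121.73], [-58.28, 71.71], [-173.87, 95.51], [-174.79, -0.11], [-173.66, 173.66]. Speed limits (degrees/s): [136.94, 136.94, 172.46, 180, 180, 180].

INTERFACE

Orientations are given as [roll, pitch, yaw] about the fixed x, y, z axes, in that order (R = Rz(yaw) Ry(pitch) Rx(roll)).
In Python, from plant import ctrl gives the robot as it stands. The module is installed in compiled form; this text tells all that it offers.
- The arm moves only by the tool send_rows, never from a script. Its argument "plan" is a list that holds one entry, the list of rows, each a list of 6 numbers: the shift along the tool's x, y, z in shares of 100 cm (1.0 is 100 cm), then the turn, a rotation vector about the tool's x, y, z in a scale on which 1.0 is 180 degrees. A call has 1 to 8 rows; each row is the pose to reach, as a shift and turn from the pose commanded when the call began, along the tool's axes at that moment; what a row does not reach only later rows make up. A row lasts 1/12 s, in which the tool goes at most 41.7 mm and 7.16 degrees, less where a joint would pass 70% of its speed; a pose out of reach is approached as far as the arm can. No shift or turn number may pass 1 either way. A call with a gripper value outside its range is refused whole. "fingers" is the opening, from 0 (shut) to 1 (fully open), set as the call begins (left out, the last holds). The fingers move at their own pace and stop on an object; the grip force is fixed at half the most. Time passes only in rows, so rows that repeat a pose let the fingers close. It gives the time, the measured TCP pose, the force, the opening and the grip force at its end, in the units of the state.
- ctrl.get_obs(): the state, without advancing time (a new reading comes with each control period).
- ctrl.snapshot(name): name is "scene" or "top" or "wrist"; returns a dict with "img" (420x560x3 uint8, red, green, blue), "K" (3x3 intrinsics, pixels), "k1" (the pictures are not rectified: a ray, as slopes to the right and down, at radius r is drawn at 1 + k1 r^2 times it, then the intrinsics apply), "pose" (4x4, takes a point from camera to world coordinates). Camera axes: x right, y down, z forward; pixel columns grow to the right and rows downward; lengths in m; the calibration is good to about 2 mm. A picture is of the moment at which its call begins. There is no depth.
- ctrl.close_job(): hands the job in; it is judged then, once.
The state is a dict: "clock": time; "joint_pos": joint angles; "qvel": joint speeds; "tau": joint torques, N m; "tool_pos": TCP position; "orientation": TCP orientation; "force": force on the tool from outside, world axes, zero at the start; "moment": the same for the moment, N m; "opening": finger opening in m; "gripper_force": force on a finger pad.
Only numpy, scipy, OpenCV 4.12 (cv2) and the standard library are available. Lean on these libraries where they do the work, as an engineer would, in place of code of your own. Each camera call takes 0.05 s, during which the arm holds its last target. There are 200 camera calls.

## Working session

There is one attempt and no reset: what is moved stays moved. The work goes in short steps, Python scripts to look and compute and a tool call to move; the robot and the scene stay as the last step left them, time stands still between calls to the robot, and variables do not carry over. Pictures are saved under pics/ and viewed, at most 10 in all, crops included, and the job is handed in when it is done.

Besides the shell and the picture viewer there is one more tool, called after ">>>" as name(argument=value, ...) on one line, values as JSON. send_rows: Moves the arm, as the interface text tells. Its arguments: {"type":"object","properties":{"plan":{"type":"array","items":{"type":"array","items":{"type":"array","items":{"type":"number"}}}},"fingers":{"type":"number"}},"required":["plan"]}

```bash
mkdir -p pics
cat > h.py <<'E'
import numpy as np, cv2
from scipy.spatial.transform import Rotation as R
from plant import ctrl
def snap(n,f):
    s=ctrl.snapshot(n); cv2.imwrite(f'pics/{f}.png',s['img'][:,:,::-1]); np.savez(f'pics/{f}.npz',**{k:s[k] for k in('K','k1','pose','img')}); return s
def ray(f,uv):
    s=np.load(f'pics/{f}.npz'); K=s['K'];k=float(s['k1'])
    d=np.array([(uv[0]-K[0,2])/K[0,0],(uv[1]-K[1,2])/K[1,1]]); p=d.copy()
    for _ in range(30): p=d/(1+k*(p@p))
    T=s['pose']; v=T[:3,:3]@np.r_[p,1]; return T[:3,3],v/np.linalg.norm(v)
def atz(f,uv,z):
    o,v=ray(f,uv); return o+v*(z-o[2])/v[2]
def tri(*obs):
    A=np.zeros((3,3));b=np.zeros(3); L=[ray(*x) for x in obs]
    for o,v in L:
        P=np.eye(3)-np.outer(v,v);A+=P;b+=P@o
    p=np.linalg.solve(A,b); return p,[round(1e3*np.linalg.norm((np.eye(3)-np.outer(v,v))@(p-o)),1) for o,v in L]
def proj(f,X):
    s=np.load(f'pics/{f}.npz');T=s['pose'];p=T[:3,:3].T@(np.asarray(X)-T[:3,3]);p=p[:2]/p[2]
    p=p*(1+float(s['k1'])*(p@p));return s['K'][0,0]*p[0]+s['K'][0,2],s['K'][1,1]*p[1]+s['K'][1,2]
def pose():
    o=ctrl.get_obs(); return np.array(o['tool_pos']),R.from_euler('xyz',o['orientation'],degrees=True)
def delta(p,rot):
    "shift cm, rotvec deg in tool axes from measured pose"
    p0,r0=pose(); return np.round(100*r0.inv().apply(np.asarray(p)-p0),2),np.round((r0.inv()*rot).as_rotvec(degrees=True),1)
E
python3 - <<'E'
from h import *
for n in('scene','top','wrist'):
    s=snap(n,n+'0'); print(n,s['K'].tolist(),s['k1'],np.round(s['pose'],3).tolist())
print(ctrl.get_obs())
E
```

```text
scene [[448.5691997650758, 0.0, 280.40758114131927], [0.0, 448.5691997650758, 209.2852735597861], [0.0, 0.0, 1.0]] -0.07716222436639156 [[-0.143, 0.842, -0.52, 1.317], [0.99, 0.113, -0.088, 0.125], [-0.015, -0.527, -0.85, 1.271], [0.0, 0.0, 0.0, 1.0]]
top [[494.66609172690323, 0.0, 276.05763064156656], [0.0, 494.66609172690323, 210.8651194867807], [0.0, 0.0, 1.0]] -0.13150109698353277 [[0.023, -0.995, 0.095, 0.445], [-1.0, -0.024, -0.012, -0.001], [0.014, -0.094, -0.995, 1.326], [0.0, 0.0, 0.0, 1.0]]
wrist [[307.53194134179216, 0.0, 278.3689319438927], [0.0, 307.53194134179216, 215.08445016203234], [0.0, 0.0, 1.0]] 0.010827822537660558 [[-0.266, 0.928, 0.259, 0.108], [0.964, 0.256, 0.073, -0.67], [0.001, 0.269, -0.963, 0.383], [0.0, 0.0, 0.0, 1.0]]
{'clock': 0.15, 'joint_pos': array([-5.81489941e+01,  2.05823127e+01,  6.44533411e-01, -1.33677168e-02,
       -7.01367173e+01, -1.65069632e+01]), 'qvel': array([-0.08854196, -0.1446073 ,  0.21615583,  0.08500069,  0.04450071,
        0.11487806]), 'tau': array([-1.42955138e-03, -5.83274817e+01,  2.93291295e+01,  7.00116277e+00,
        8.78925581e-03, -1.07748840e-04]), 'tool_pos': array([ 0.17847571, -0.65057899,  0.22582864]), 'orientation': array([ 1.79925003e+02, -9.11843267e-03, -1.64660502e+02]), 'force': array([0.15447572, 0.19591763, 0.14366039]), 'moment': array([-0.02936318, -0.0104457 ,  0.00801659]), 'gripper_force': 0.0, 'opening': 0.08741951562486423}
```

View pics/scene0.png

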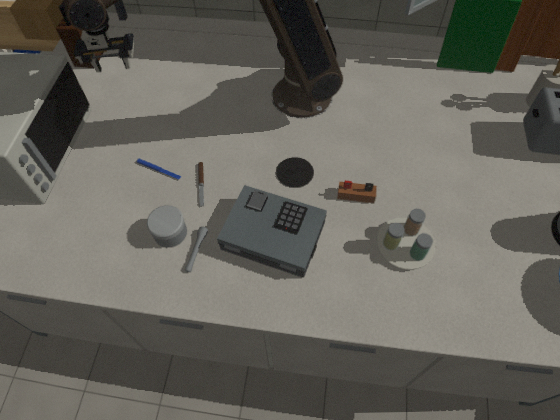

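View pics/top0.png

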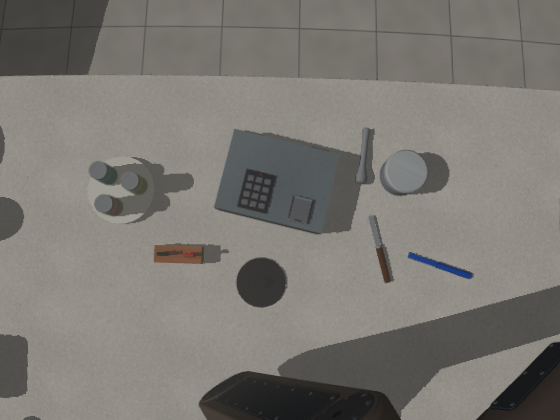

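The scene view shows the safe at centre with the cover near (256,201), the knife at (200,184), the blue decoy at (157,169) and the block at (357,192). In the top view the safe's front edge runs (215,209)-(321,234), the cover is at (302,208), the knife at (380,250) and the block at (178,254). I'll zoom in on both.

Run:
```python
from h import *
a=cv2.imread('pics/top0.png')[130:290,205:405]; cv2.imwrite('pics/tz.png',cv2.resize(a,None,fx=3.75,fy=3.75,interpolation=cv2.INTER_CUBIC))
# composite: block from top (left), block from scene, knife+cover in scene
t=cv2.imread('pics/top0.png')[235:275,145:235]; s=cv2.imread('pics/scene0.png')[170:210,310:400]; k=cv2.imread('pics/scene0.png')[155:245,180:280]
r=lambda i,f:cv2.resize(i,None,fx=f,fy=f,interpolation=cv2.INTER_CUBIC)
c=np.zeros((590,800,3),np.uint8); c[:160,:360]=r(t,4); c[:160,400:760]=r(s,4); c[170:575,:450]=r(k,4.5)
cv2.imwrite('pics/comp.png',c)
```

```text
(no output)
```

View pics/tz.png

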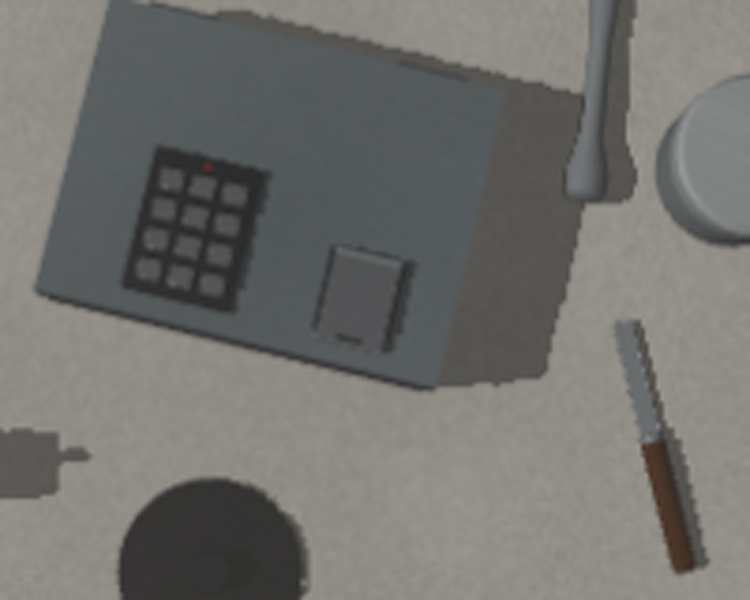

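View pics/comp.png

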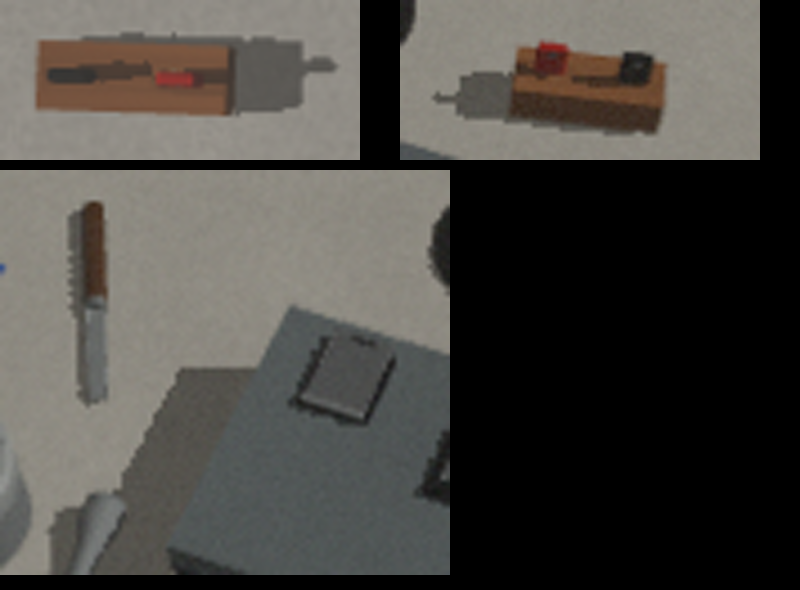

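```bash
cat > m.py <<'E'
from h import *
tz=lambda x,y:(205+(x+.5)/3.75-.5,130+(y+.5)/3.75-.5)
tb=lambda x,y:(145+(x+.5)/4-.5,235+(y+.5)/4-.5)
sb=lambda x,y:(310+(x-400+.5)/4-.5,170+(y+.5)/4-.5)
sk=lambda x,y:(180+(x+.5)/4.5-.5,155+(y-170+.5)/4.5-.5)
E
python3 - <<'E'
from m import *
np.set_printoptions(precision=4,suppress=True)
f=lambda n,a,b:print(n,*tri(('top0',a),('scene0',b)))
f('cov FR',tz(385,351),sk(322,336));f('cov FL',tz(316,337),sk(395,356))
f('cov BR',tz(405,262),sk(297,400));f('cov BL',tz(335,247),sk(368,420))
f('safe FR',tz(437,382),sk(291,307))
f('ktip',tz(628,322),sk(94,402));f('kroot',tz(652,442),sk(95,304));f('kend',tz(684,570),sk(93,204))
f('black',tb(71,75),sb(637,65));f('red',tb(175,79),sb(551,58))
for n,p in dict(FL=(38,288),FR=(437,382),BR=(505,92),BL=(110,3)).items(): print('safe',n,atz('top0',tz(*p),.08))
for n,p in dict(FL=(316,337),FR=(385,351),BR=(405,262),BL=(335,247)).items(): print('cov',n,atz('top0',tz(*p),.09))
for n,p in dict(t=(628,322),r=(652,442),e=(684,570)).items(): print('kn',n,atz('top0',tz(*p),.007))
for n,p in dict(a=(38,41),b=(38,108),c=(230,116),d=(234,44)).items(): print('blk',n,atz('top0',tb(*p),.04))
E
```

```text
cov FR [ 0.5346 -0.0985  0.0806] [np.float64(2.5), np.float64(2.5)]
cov FL [ 0.5427 -0.0484  0.0771] [np.float64(1.1), np.float64(1.1)]
cov BR [ 0.5942 -0.1078  0.0869] [np.float64(0.2), np.float64(0.2)]
cov BL [ 0.603  -0.0585  0.0854] [np.float64(2.3), np.float64(2.3)]
safe FR [ 0.5138 -0.1295  0.0816] [np.float64(2.0), np.float64(2.0)]
ktip [ 0.5646 -0.2761  0.0025] [np.float64(1.5), np.float64(1.5)]
kroot [ 0.4786 -0.2948  0.0045] [np.float64(0.4), np.float64(0.4)]
kend [ 0.3878 -0.3176  0.0096] [np.float64(0.4), np.float64(0.4)]
black [0.449  0.273  0.0611] [np.float64(1.1), np.float64(1.1)]
red [0.4486 0.2046 0.0577] [np.float64(0.7), np.float64(0.7)]
safe FL [0.5712 0.1391 0.08  ]
safe FR [ 0.5142 -0.1316  0.08  ]
safe BR [ 0.7142 -0.1758  0.08  ]
safe BL [0.7694 0.0969 0.08  ]
cov FL [ 0.5418 -0.049   0.09  ]
cov FR [ 0.5336 -0.0954  0.09  ]
cov BR [ 0.5938 -0.1078  0.09  ]
cov BL [ 0.6028 -0.0605  0.09  ]
kn t [ 0.5644 -0.2766  0.007 ]
kn r [ 0.4786 -0.2946  0.007 ]
kn e [ 0.3877 -0.3187  0.007 ]
blk a [0.4707 0.299  0.04  ]
blk b [0.4272 0.2973 0.04  ]
blk c [0.4256 0.1715 0.04  ]
blk d [0.4722 0.1705 0.04  ]
```

Check: the safe's yaw comes out at about -11.9°, with the lip at (0.538,-0.073) and the lock at (0.572,-0.079). The knife tip is at (0.5645,-0.2765) with yaw about 13°, and the heights match the text. The block is consistent with its given size of 45x125. Next I hover over the knife.

Run:
```python
from m import *
y=np.radians(13); d=np.array([np.cos(y),np.sin(y),0]); g=np.array([.5645,-.2765,0])-.102*d
print(g, delta(g+[0,0,.09],R.from_euler('xyz',[180,0,-167],degrees=True)))
print(atz('top0',(408,256),.007),atz('top0',(471,276),.007))
```

```text
[ 0.46511425 -0.29944501  0.        ] (array([-36.93,  26.26,  13.61]), array([ 0.1, -0. ,  2.3]))
[ 0.45721234 -0.37561752  0.007     ] [ 0.40536983 -0.55260733  0.007     ]
```

The rows are not in the units I measure in: shifts go in shares of 100 cm and turns go in shares of 180 degrees. I convert before sending: -36.9 cm / 100 = -0.369, 26.3 cm / 100 = 0.263, 2.3 degrees / 180 = 0.0128.

>>> send_rows(plan=[[[-0.369, 0.263, 0.1, 0, 0, 0.0128], [-0.369, 0.263, 0.1, 0, 0, 0.0128], [-0.369, 0.263, 0.1, 0, 0, 0.0128], [-0.369, 0.263, 0.1, 0, 0, 0.0128], [-0.369, 0.263, 0.1, 0, 0, 0.0128], [-0.369, 0.263, 0.1, 0, 0, 0.0128], [-0.369, 0.263, 0.1, 0, 0, 0.0128], [-0.369, 0.263, 0.1, 0, 0, 0.0128]]], fingers=0.4)

```text
clock: 0.82
tool_pos: [0.385, -0.3968, 0.1544]
orientation: [-180.0, 0.0, -167.0]
force: [0.5, 0.2, -0.5]
opening: 0.0398
gripper_force: 0.0
```

Run:
```python
from m import *
print(delta([.465,-.2994,.09],R.from_euler('xyz',[180,0,-167],degrees=True)), ctrl.get_obs()['joint_pos'])
```

```text
(array([-9.99,  7.69,  6.44]), array([-0.,  0.,  0.])) [-2.55715182e+01  1.25249687e+01 -2.06451994e+01 -7.04630099e-03
 -5.68207902e+01 -5.13873997e+01]
```

Scaled: -10 cm / 100 = -0.1, 7.7 cm / 100 = 0.077.

>>> send_rows(plan=[[[-0.1, 0.077, 0.064, 0, 0, 0], [-0.1, 0.077, 0.064, 0, 0, 0], [-0.1, 0.077, 0.064, 0, 0, 0], [-0.1, 0.077, 0.064, 0, 0, 0], [-0.1, 0.077, 0.064, 0, 0, 0], [-0.1, 0.077, 0.064, 0, 0, 0]]])

```text
clock: 1.32
tool_pos: [0.4644, -0.3001, 0.09]
orientation: [180.0, -0.1, -166.8]
force: [-0.7, -0.2, 0.7]
opening: 0.0349
gripper_force: 0.0
```

Run:
```python
from h import *
s=snap('wrist','w1'); print(pose()[0],np.round(s['pose'],3).tolist())
y=np.radians(13); d=np.array([np.cos(y),np.sin(y),0]); t=np.array([.5645,-.2765,.007])
im=s['img'][:,:,::-1].copy()
for a in(0,.085,.185): 
    p=proj('w1',t-a*d);print(p); cv2.circle(im,(int(p[0]),int(p[1])),4,(0,255,0),1)
cv2.imwrite('pics/w1m.png',im)
```

```text
[ 0.46423814 -0.30087361  0.09061904] [[-0.229, 0.938, 0.261, 0.393], [0.973, 0.221, 0.062, -0.317], [0.0, 0.268, -0.963, 0.247], [0.0, 0.0, 0.0, 1.0]]
(np.float64(278.0381895552106), np.float64(331.5565111682748))
(np.float64(278.45683696296004), np.float64(243.24207136052533))
(np.float64(279.05607147961945), np.float64(116.97693940384534))
```

View pics/w1m.png

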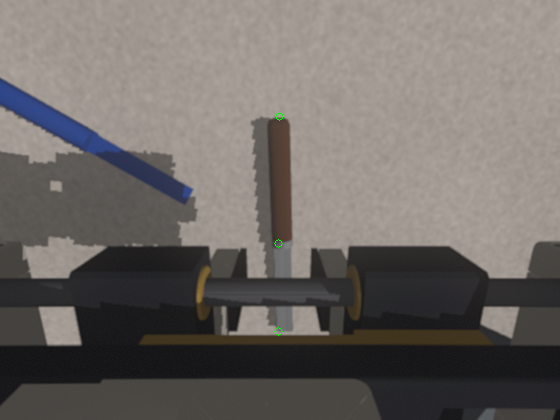

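The wrist view shows the handle end at (280,119), the root at (283,241) and the blade line heading to (286,331). The knife's yaw is therefore about 15° and the grasp must shift about 4 mm to +y. The blue decoy is clear at (187,193).

Scaled: 8.7 cm / 100 = 0.087, 0.45 cm / 100 = 0.0045, -1.7 degrees / 180 = -0.0094.

>>> send_rows(plan=[[[0, 0.0045, 0.03, 0, 0, -0.0094], [0, 0.0045, 0.06, 0, 0, -0.0094], [0, 0.0045, 0.078, 0, 0, -0.0094], [0, 0.0045, 0.085, 0, 0, -0.0094], [0, 0.0045, 0.087, 0, 0, -0.0094], [0, 0.0045, 0.087, 0, 0, -0.0094]]])

```text
clock: 1.87
tool_pos: [0.4633, -0.2975, 0.0042]
orientation: [-180.0, 0.0, -165.3]
force: [-0.1, 0.3, 0.7]
opening: 0.0352
gripper_force: 0.0
```

>>> send_rows(plan=[[[0, 0, 0, 0, 0, 0], [0, 0, 0, 0, 0, 0], [0, 0, 0, 0, 0, 0], [0, 0, 0, 0, 0, 0], [0, 0, 0, 0, 0, 0], [0, 0, 0, 0, 0, 0]]], fingers=0)

```text
clock: 2.37
tool_pos: [0.464, -0.2969, 0.0048]
orientation: [-179.9, 0.1, -165.2]
force: [-1.2, -0.4, 6.3]
opening: 0.0165
gripper_force: 30.0
```

Scaled: 23 cm / 100 = 0.23, -13.5 cm / 100 = -0.135, 26.6 degrees / 180 = 0.1478.

>>> send_rows(plan=[[[0, 0, -0.04, 0, 0, 0], [0, 0, -0.08, 0, 0, 0], [-0.003, 0.03, -0.11, 0, 0, 0.0222], [-0.006, 0.07, -0.125, 0, 0, 0.0444], [-0.008, 0.11, -0.135, 0, 0, 0.0667], [-0.01, 0.15, -0.135, 0, 0, 0.1], [-0.012, 0.19, -0.135, 0, 0, 0.1278], [-0.014, 0.23, -0.135, 0, 0, 0.1478]]])

```text
clock: 3.03
tool_pos: [0.4183, -0.0724, 0.1392]
orientation: [180.0, 0.1, 167.8]
force: [1.6, 1.2, -0.8]
opening: 0.0169
gripper_force: 30.0
```

Run:
```python
from h import *
print(delta([.4132,-.0467,.13],R.from_euler('xyz',[180,0,168.1],degrees=True)),ctrl.get_obs()['joint_pos'])
```

```text
(array([1.04, 2.4 , 0.92]), array([ 0. ,  0.1, -0.3])) [ 1.70333551e+01  1.04972237e+00 -3.65743737e+01 -1.16020948e-02
 -5.22957955e+01 -1.19191328e+02]
```

Scaled: 2.4 cm / 100 = 0.024, 1 cm / 100 = 0.01, -0.2 degrees / 180 = -0.0011.

>>> send_rows(plan=[[[0.01, 0.024, 0.009, 0, 0, -0.0011], [0.01, 0.024, 0.009, 0, 0, -0.0011], [0.01, 0.024, 0.009, 0, 0, -0.0011], [0.01, 0.024, 0.009, 0, 0, -0.0011]]])

```text
clock: 3.37
tool_pos: [0.4142, -0.0481, 0.13]
orientation: [180.0, 0.0, 168.4]
force: [-0.1, -0.2, -0.3]
opening: 0.0168
gripper_force: 30.0
```

Run:
```python
from h import *
snap('top','t2');snap('scene','s2'); print(pose()[0],ctrl.get_obs()['orientation'])
for z in(.13,):
  p=np.array([.4132,-.0467,z])+.1025*np.array([.9785,-.2062,0]);print(proj('t2',p),proj('s2',p))
r=lambda f,x,y,w,h,k:cv2.resize(cv2.imread(f'pics/{f}.png')[y:y+h,x:x+w],None,fx=k,fy=k,interpolation=cv2.INTER_CUBIC)
c=np.zeros((600,800,3),np.uint8)
a=r('t2',265,185,65,98,6);b=r('s2',225,150,65,98,6)
c[:588,:390]=a;c[:588,400:790]=b; cv2.imwrite('pics/c2.png',c)
```

```text
[ 0.41427518 -0.048839    0.12985424] [-1.79998393e+02  2.99525968e-03  1.68294769e+02]
(np.float64(297.0870726013675), np.float64(230.07669782971894)) (np.float64(261.6878474622282), np.float64(178.21660717662957))
```

View pics/c2.png

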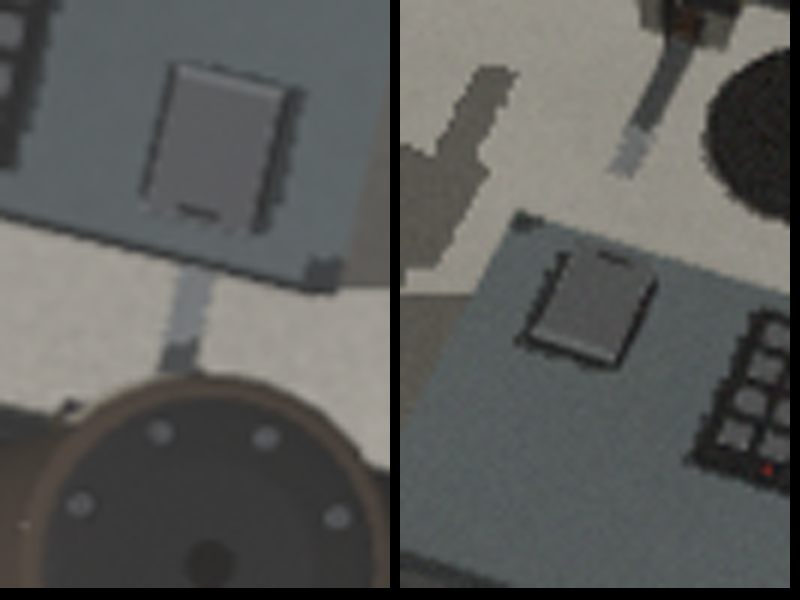

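The top view shows the tip at (297.2,229.6) and the scene view at (261.6,178.3), both within 0.5 px of prediction. The blade is straight and level in the grip.

Run:
```python
from h import *
np.set_printoptions(precision=4,suppress=True)
T=lambda x,y:(265+(x+.5)/6-.5,185+(y+.5)/6-.5); S=lambda x,y:(225+(x-400+.5)/6-.5,150+(y+.5)/6-.5)
print('tip',*tri(('t2',T(196,270)),('s2',S(622,172))))
for z in(.09,):
  for n,p,q in(('FL',(145,200),(656,280)),('FR',(255,229),(568,250)),('BL',(176,64),(612,360)),('BR',(286,84),(532,335))):
    print(n,atz('t2',T(*p),z),atz('s2',S(*q),z))
print('tip rel',np.array([.4143,-.0488])+.1025*np.array([.9785,-.2062]))
print('FRsafe',atz('t2',T(335,290),.08),atz('s2',S(515,215),.08))
```

```text
tip [ 0.5146 -0.068   0.1313] [np.float64(0.1), np.float64(0.1)]
FL [ 0.5458 -0.0485  0.09  ] [ 0.5521 -0.0456  0.09  ]
FR [ 0.5348 -0.0948  0.09  ] [ 0.5395 -0.0949  0.09  ]
BL [ 0.6034 -0.0604  0.09  ] [ 0.6041 -0.0603  0.09  ]
BR [ 0.5961 -0.1068  0.09  ] [ 0.5945 -0.1042  0.09  ]
tip rel [ 0.5146 -0.0699]
FRsafe [ 0.5105 -0.1298  0.08  ] [ 0.5142 -0.1292  0.08  ]
```

>>> send_rows(plan=[[[0, 0.001, 0.03, 0, 0, 0], [0, 0.001, 0.049, 0, 0, 0], [0, 0.001, 0.049, 0, 0, 0], [0, 0.001, 0.049, 0, 0, 0]]])

```text
clock: 3.8
tool_pos: [0.4138, -0.0484, 0.0803]
orientation: [-179.9, -0.1, 168.3]
force: [-0.1, -0.2, -0.2]
opening: 0.0167
gripper_force: 30.0
```

>>> send_rows(plan=[[[-0.01, 0, 0, 0, 0, 0], [-0.018, 0, 0, 0, 0, 0], [-0.023, 0, 0, 0, 0, 0], [-0.027, 0, 0, 0, 0, 0], [-0.03, 0, 0, 0, 0, 0], [-0.03, 0, 0, 0, 0, 0], [-0.03, 0, 0, 0, 0, 0]]])

```text
clock: 4.38
tool_pos: [0.4418, -0.0537, 0.0802]
orientation: [-179.9, -0.2, 168.3]
force: [-5.5, 2.0, 0.5]
opening: 0.0166
gripper_force: 30.0
```

Run:
```python
from h import *
o=ctrl.get_obs(); print(o['tool_pos'],o['orientation'],o['force'],o['moment'])
```

```text
[ 0.44180175 -0.05366111  0.08018104] [-179.94331085   -0.21293228  168.28917359] [-5.48226237  2.03892977  0.4975039 ] [0.90404489 2.0085917  0.11943539]
```

>>> send_rows(plan=[[[0.0015, 0, 0, 0, 0, 0], [0.0015, 0, -0.003, 0, 0, 0], [0.0015, 0, -0.006, 0, 0, 0], [0.0015, 0, -0.008, 0, 0, 0], [0.0015, 0, -0.01, 0, 0, 0], [0.0015, 0, -0.01, 0, 0, 0]]])

```text
clock: 4.88
tool_pos: [0.4427, -0.0529, 0.0914]
orientation: [180.0, 0.1, 168.3]
force: [-0.7, -0.8, -1.6]
opening: 0.0167
gripper_force: 30.0
```

Run:
```python
from h import *
o=ctrl.get_obs(); print(o['tool_pos'],o['orientation'],o['force'],o['moment'])
snap('top','t3');snap('scene','s3')
r=lambda f,x,y,w,h,k:cv2.resize(cv2.imread(f'pics/{f}.png')[y:y+h,x:x+w],None,fx=k,fy=k,interpolation=cv2.INTER_CUBIC)
c=np.zeros((600,800,3),np.uint8)
c[:588,:390]=r('t3',265,185,65,98,6);c[:588,400:790]=r('s3',225,150,65,98,6); cv2.imwrite('pics/c3.png',c)
```

```text
[ 0.44268311 -0.05292982  0.09136969] [1.79972504e+02 6.46373011e-02 1.68349200e+02] [-0.68749185 -0.81971737 -1.61577795] [-0.07302783  0.14176701 -0.02470795]
```

View pics/c3.png

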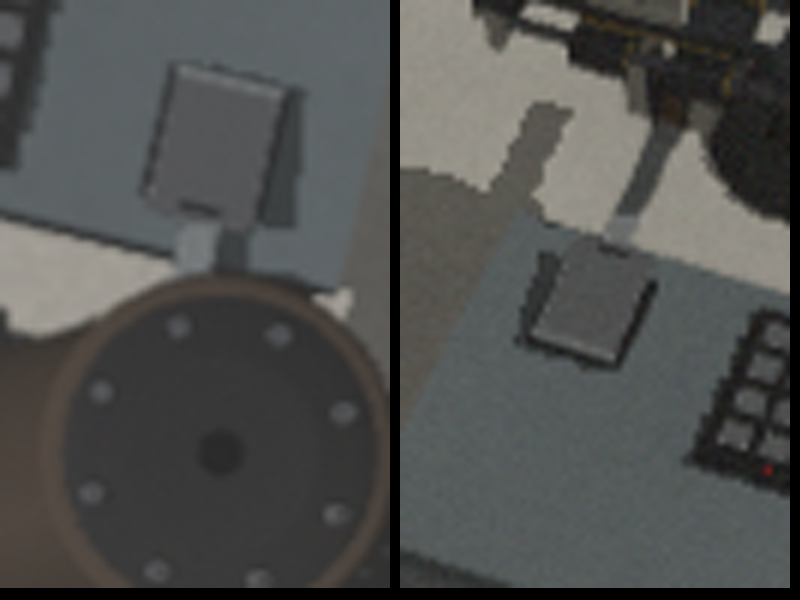

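The blade is under the cover: the front notch at (200,208) has risen, the shadow on the right has widened, and Fz is -1.6 N. Now I swing it along the arc.

Scaled: -4.5 cm / 100 = -0.045, -1.6 cm / 100 = -0.016.

>>> send_rows(plan=[[[-0.003, 0, -0.006, 0, 0, 0], [-0.007, 0, -0.012, 0, 0, 0], [-0.011, 0, -0.02, 0, 0, 0], [-0.016, 0, -0.027, 0, 0, 0], [-0.022, 0, -0.033, 0, 0, 0], [-0.029, 0, -0.038, 0, 0, 0], [-0.037, 0, -0.042, 0, 0, 0], [-0.045, 0, -0.044, 0, 0, 0]]])

```text
clock: 5.65
tool_pos: [0.4874, -0.0623, 0.1355]
orientation: [180.0, 0.0, 168.3]
force: [-1.3, -0.1, -2.2]
opening: 0.0171
gripper_force: 30.0
```

Scaled: -3.7 cm / 100 = -0.037, -3.3 cm / 100 = -0.033.

>>> send_rows(plan=[[[-0.009, 0, 0, 0, 0, 0], [-0.018, 0, 0, 0, 0, 0], [-0.024, 0, 0.004, 0, 0, 0], [-0.028, 0, 0.008, 0, 0, 0], [-0.033, 0, 0.011, 0, 0, 0], [-0.037, 0, 0.012, 0, 0, 0], [-0.037, 0, 0.012, 0, 0, 0]]])

```text
clock: 6.23
tool_pos: [0.5229, -0.0697, 0.122]
orientation: [-180.0, -0.0, 168.3]
force: [-0.1, 0.4, -0.6]
opening: 0.0168
gripper_force: 30.0
```

Run:
```python
from h import *
o=ctrl.get_obs(); print(o['tool_pos'],o['orientation'],o['force'],o['moment'])
snap('top','t4');snap('scene','s4')
r=lambda f,x,y,w,h,k:cv2.resize(cv2.imread(f'pics/{f}.png')[y:y+h,x:x+w],None,fx=k,fy=k,interpolation=cv2.INTER_CUBIC)
c=np.zeros((600,800,3),np.uint8)
c[:588,:390]=r('t4',265,165,65,98,6);c[:588,400:790]=r('s4',225,150,65,98,6); cv2.imwrite('pics/c4.png',c)
```

```text
[ 0.52288584 -0.06968583  0.12204421] [-1.79975137e+02 -4.51774224e-02  1.68341592e+02] [-0.11417677  0.35963425 -0.60405967] [-0.03614097 -0.07766634 -0.00147218]
```

View pics/c4.png

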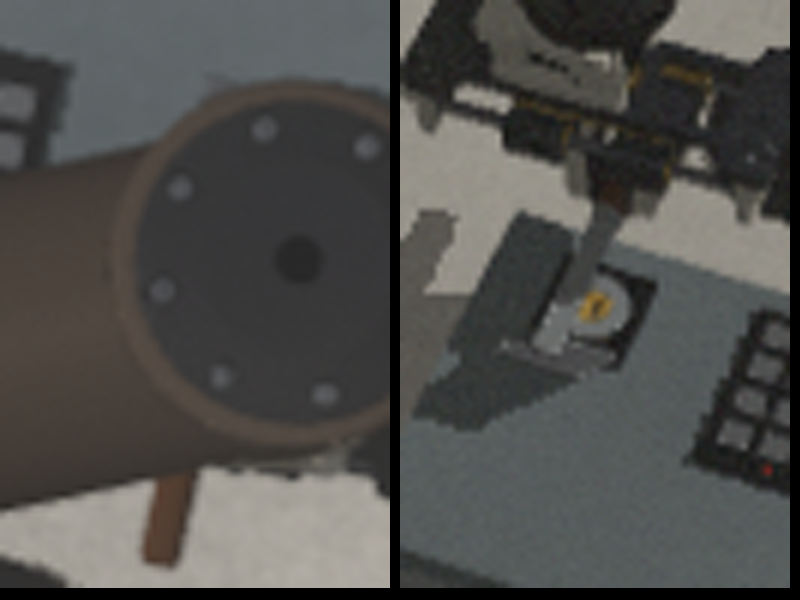

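The cover stands well past upright and the brass lock is visible at about (595,305) in the right crop. I retract and take the knife back.

Scaled: 11 cm / 100 = 0.11, 9.5 cm / 100 = 0.095.

>>> send_rows(plan=[[[0.025, 0, 0, 0, 0, 0], [0.06, 0, 0, 0, 0, 0], [0.095, 0, -0.01, 0, 0, 0], [0.11, 0, -0.025, 0, 0, 0], [0.11, 0, -0.025, 0, 0, 0], [0.11, 0, -0.025, 0, 0, 0]]])

```text
clock: 6.83
tool_pos: [0.415, -0.0469, 0.1491]
orientation: [179.9, 0.2, 168.4]
force: [1.1, -0.4, -0.6]
opening: 0.0168
gripper_force: 30.0
```

Scaled: -23.4 cm / 100 = -0.234, -20.8 cm / 100 = -0.208, -26.4 degrees / 180 = -0.1467.

>>> send_rows(plan=[[[-0.014, -0.033, 0, 0, 0, -0.0222], [-0.029, -0.068, 0, 0, 0, -0.0444], [-0.044, -0.103, 0, 0, 0, -0.0667], [-0.059, -0.138, 0, 0, 0, -0.0944], [-0.074, -0.173, 0, 0, 0, -0.1222], [-0.088, -0.208, 0.02, 0, 0, -0.1467], [-0.099, -0.234, 0.045, 0, 0, -0.1467], [-0.099, -0.234, 0.07, 0, 0, -0.1467]]])

```text
clock: 7.5
tool_pos: [0.4663, -0.3015, 0.076]
orientation: [-179.9, 0.1, -165.4]
force: [1.5, -0.3, -0.5]
opening: 0.0169
gripper_force: 30.0
```

Run:
```python
from h import *
print(delta([.464,-.297,.0055],R.from_euler('xyz',[180,0,-165.3],degrees=True)),pose()[0])
```

```text
(array([0.11, 0.51, 7.05]), array([-0.1,  0.1, -0.1])) [ 0.46628708 -0.30151781  0.07599251]
```

>>> send_rows(plan=[[[0, 0, 0.03, 0, 0, 0], [0, 0, 0.055, 0, 0, 0], [0, 0, 0.065, 0, 0, 0], [0, 0, 0.069, 0, 0, 0], [0, 0, 0.0705, 0, 0, 0], [0, 0, 0.0705, 0, 0, 0], [0, 0, 0.0705, 0, 0, 0]]])

```text
clock: 8.08
tool_pos: [0.4657, -0.2967, 0.0086]
orientation: [-179.9, 0.1, -165.2]
force: [0.4, -0.0, -1.8]
opening: 0.0164
gripper_force: 30.0
```

Run:
```python
from h import *
o=ctrl.get_obs(); print(o['tool_pos'],o['force'])
```

```text
[ 0.46570338 -0.29672421  0.00859618] [ 0.43305211 -0.03587517 -1.83414263]
```

Scaled: 0.4 cm / 100 = 0.004, 0.35 cm / 100 = 0.0035.

>>> send_rows(plan=[[[0, 0, 0.002, 0, 0, 0], [0, 0, 0.0035, 0, 0, 0], [0, 0, 0.004, 0, 0, 0], [0, 0, 0.004, 0, 0, 0]]])

```text
clock: 8.42
tool_pos: [0.4653, -0.2966, 0.0048]
orientation: [-179.9, 0.1, -165.2]
force: [-1.7, 2.7, 9.3]
opening: 0.0163
gripper_force: 30.0
```

Scaled: -16 cm / 100 = -0.16, -12 cm / 100 = -0.12.

>>> send_rows(plan=[[[0, 0, 0, 0, 0, 0], [0, 0, 0, 0, 0, 0], [0, 0, 0, 0, 0, 0], [0, 0, -0.01, 0, 0, 0], [0, 0, -0.04, 0, 0, 0], [0, 0, -0.08, 0, 0, 0], [0, 0, -0.12, 0, 0, 0], [0, 0, -0.16, 0, 0, 0]]], fingers=0.4)

```text
clock: 9.08
tool_pos: [0.4638, -0.2965, 0.1657]
orientation: [-180.0, -0.0, -165.3]
force: [1.7, 0.0, -0.6]
opening: 0.035
gripper_force: 0.0
```

Run:
```python
from h import *
# key: head centre, hover above at z .16 for wrist look; yaw -89
print(pose()[0],ctrl.get_obs()['joint_pos'],delta([.449,.271,.18],R.from_euler('xyz',[180,0,-89],degrees=True)))
```

```text
[ 0.46383388 -0.29646828  0.16571409] [-1.21884544e+01  1.16981831e+01 -2.00845927e+01  1.01949726e-02
 -5.82337061e+01 -6.30685148e+01] (array([-13.01,  55.25,  -1.43]), array([  0. ,  -0. , -76.3]))
```

Scaled: 60 cm / 100 = 0.6, -14.3 cm / 100 = -0.143, -76.3 degrees / 180 = -0.4239.

>>> send_rows(plan=[[[-0.143, 0.6, -0.014, 0, 0, -0.4239], [-0.143, 0.6, -0.014, 0, 0, -0.4239], [-0.143, 0.6, -0.014, 0, 0, -0.4239], [-0.143, 0.6, -0.014, 0, 0, -0.4239], [-0.143, 0.6, -0.014, 0, 0, -0.4239], [-0.143, 0.6, -0.014, 0, 0, -0.4239], [-0.143, 0.6, -0.014, 0, 0, -0.4239], [-0.143, 0.6, -0.014, 0, 0, -0.4239]]])

```text
clock: 9.75
tool_pos: [0.4561, 0.0385, 0.1719]
orientation: [-179.9, 0.1, -107.6]
force: [1.6, -0.4, 0.2]
opening: 0.0347
gripper_force: 0.0
```

Run:
```python
from h import *
print(pose()[0],ctrl.get_obs()['orientation'],delta([.449,.32,.18],R.from_euler('xyz',[180,0,-89],degrees=True)))
```

```text
[0.45608176 0.03849227 0.17188586] [-1.79942367e+02  5.37943419e-02 -1.07603231e+02] (array([-26.62,   9.19,  -0.8 ]), array([ -0.1,   0. , -18.6]))
```

Scaled: -26.6 cm / 100 = -0.266, 9.2 cm / 100 = 0.092, -18.6 degrees / 180 = -0.1033.

>>> send_rows(plan=[[[-0.266, 0.092, -0.008, 0, 0, -0.1033], [-0.266, 0.092, -0.008, 0, 0, -0.1033], [-0.266, 0.092, -0.008, 0, 0, -0.1033], [-0.266, 0.092, -0.008, 0, 0, -0.1033], [-0.266, 0.092, -0.008, 0, 0, -0.1033], [-0.266, 0.092, -0.008, 0, 0, -0.1033], [-0.266, 0.092, -0.008, 0, 0, -0.1033], [-0.266, 0.092, -0.008, 0, 0, -0.1033]]])

```text
clock: 10.42
tool_pos: [0.4514, 0.3233, 0.1794]
orientation: [-179.9, 0.1, -89.1]
force: [-0.4, 0.4, 1.0]
opening: 0.0348
gripper_force: 0.0
```

>>> send_rows(plan=[[[0, 0, 0, 0, 0, 0], [0, 0, 0, 0, 0, 0]]])

```text
clock: 10.58
tool_pos: [0.4508, 0.3178, 0.1789]
orientation: [180.0, -0.0, -89.3]
force: [-0.2, -0.8, -0.8]
opening: 0.0353
gripper_force: 0.0
```

Run:
```python
from h import *
print(pose()[0],ctrl.get_obs()['orientation'])
snap('wrist','w5');snap('top','t5');snap('scene','s5')
for n,p in dict(bt=(.449,.272,.076),bb=(.449,.272,.04),rt=(.449,.204,.076)).items(): print(n,np.round(proj('w5',p),1),np.round(proj('t5',p),1))
r=lambda f,x,y,w,h,k:cv2.resize(cv2.imread(f'pics/{f}.png')[y:y+h,x:x+w],None,fx=k,fy=k,interpolation=cv2.INTER_CUBIC)
c=np.zeros((600,800,3),np.uint8)
c[:420,:560]=cv2.imread('pics/w5.png'); c[:588,560:]=r('s4',243,181,30,73,8)[:588,:240]; c[425:585,:360]=r('s5',310,170,90,40,4)
cv2.imwrite('pics/c5.png',c)
```

```text
[0.45076963 0.31775285 0.17889366] [ 1.79974318e+02 -2.81971725e-02 -8.93301972e+01]
bt [280.  162.4] [161.1 253.4]
bb [279.8 158.5] [164.  253.5]
rt [281.2  73.9] [187.7 254.1]Traceback (most recent call last):
  File "<stdin>", line 7, in <module>
ValueError: could not broadcast input array from shape (584,240,3) into shape (588,240,3)
```

Run:
```python
from h import *
r=lambda f,x,y,w,h,k:cv2.resize(cv2.imread(f'pics/{f}.png')[y:y+h,x:x+w],None,fx=k,fy=k,interpolation=cv2.INTER_CUBIC)
c=np.zeros((600,800,3),np.uint8)
c[:330,:390]=r('w5',215,40,130,110,3)
c[:330,400:790]=r('w5',215,130,130,110,3)
c[340:600,:260]=r('t5',285,185,26,26,10); c[340:600,270:530]=r('s5',243,188,26,26,10)
c[340:460,540:780]=r('s5',330,173,60,30,4)
cv2.imwrite('pics/c5.png',c)
print(proj('t5',(.5732,-.0797,.085)),proj('s5',(.5732,-.0797,.085)))
```

```text
(np.float64(301.22166988796965), np.float64(207.56147705467313)) (np.float64(255.57564852108382), np.float64(201.46318022698208))
```

View pics/c5.png

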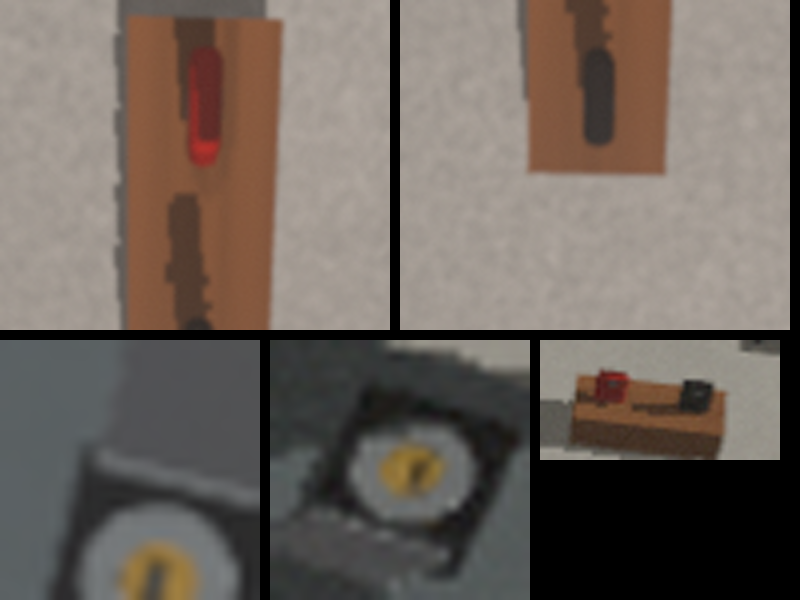

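The wrist crop shows the black head centred at (280.7,162.0) against a prediction of (280.0,162.4), with its width along the block. The red key is separate and upright. The lock's brass face is visible in both views, near (300.5,208) in the top view and (256.7,200.4) in the scene view. I'll compute centroids by colour.

Run:
```python
from m import *
np.set_printoptions(precision=4,suppress=True)
def brass(f,u,v):
    im=np.load(f'pics/{f}.npz')['img'].astype(float); s=im[v-9:v+10,u-9:u+10]
    w=np.clip(s[...,0]-s[...,2]-35,0,None); m=(w>0).astype(np.uint8)
    ys,xs=np.nonzero(m); (c,r,a)=cv2.fitEllipse(cv2.convexHull(np.c_[xs,ys].astype(np.int32)))
    return (u-9+c[0],v-9+c[1]),r,len(xs)
a=brass('t5',301,208);b=brass('s5',257,200);print(a,b)
print('lock',*tri(('t5',a[0]),('s5',b[0])),atz('t5',a[0],.085),atz('s5',b[0],.085))
print('black',*tri(('top0',tb(71,75)),('scene0',sb(637,65)),('w5',(280.7,162))),atz('w5',(280.7,162),.076),atz('top0',tb(71,75),.076))
print(delta([.4487,.2715,.10],R.from_euler('xyz',[180,0,-89.8],degrees=True)))
```

```text
((300.4411678314209, 208.65546989440918), (7.307604789733887, 7.479447364807129), 45) ((256.6102075576782, 200.84842109680176), (4.455413341522217, 5.38755989074707), 22)
lock [ 0.5703 -0.0774  0.0847] [np.float64(0.4), np.float64(0.4)] [ 0.5704 -0.0778  0.085 ] [ 0.5705 -0.0769  0.085 ]
black [0.4486 0.2731 0.0605] [np.float64(1.3), np.float64(1.1), np.float64(0.4)] [0.4484 0.2716 0.076 ] [0.4491 0.2686 0.076 ]
(array([4.54, 0.3 , 7.92]), array([-0. ,  0. ,  0.4]))
```

Scaled: 12.7 cm / 100 = 0.127, 12 cm / 100 = 0.12, 0.4 degrees / 180 = 0.0022.

>>> send_rows(plan=[[[0.025, 0.002, 0.04, 0, 0, 0.0022], [0.045, 0.003, 0.075, 0, 0, 0.0022], [0.0455, 0.003, 0.1, 0, 0, 0.0022], [0.0455, 0.003, 0.12, 0, 0, 0.0022], [0.0455, 0.003, 0.127, 0, 0, 0.0022], [0.0455, 0.003, 0.127, 0, 0, 0.0022], [0.0455, 0.003, 0.127, 0, 0, 0.0022]]])

```text
clock: 11.32
tool_pos: [0.4493, 0.2726, 0.0527]
orientation: [-180.0, 0.0, -89.8]
force: [0.6, 0.6, 1.1]
opening: 0.035
gripper_force: 0.0
```

Run:
```python
from h import *
o=ctrl.get_obs(); print(o['tool_pos'],o['orientation'],o['force'],delta([.4487,.2715,.052],R.from_euler('xyz',[180,0,-89.8],degrees=True)))
```

```text
[0.44930172 0.2726053  0.05265043] [-1.79962883e+02  1.65737479e-02 -8.97742985e+01] [0.59380081 0.56584299 1.09187703] (array([0.11, 0.06, 0.06]), array([-0.,  0.,  0.]))
```

Close on the key, then lift it straight up.

Scaled: 0.1 cm / 100 = 0.001, 0.05 cm / 100 = 0.0005.

>>> send_rows(plan=[[[0.001, 0.0005, 0, 0, 0, 0], [0.001, 0.0005, 0, 0, 0, 0], [0.001, 0.0005, 0, 0, 0, 0], [0.001, 0.0005, 0, 0, 0, 0], [0.001, 0.0005, 0, 0, 0, 0], [0.001, 0.0005, 0, 0, 0, 0], [0.001, 0.0005, 0, 0, 0, 0]]], fingers=0)

```text
clock: 11.9
tool_pos: [0.4484, 0.2719, 0.0524]
orientation: [-180.0, 0.0, -89.7]
force: [-1.4, 0.3, 6.2]
opening: 0.0089
gripper_force: 30.0
```

>>> send_rows(plan=[[[0, 0, -0.005, 0, 0, 0], [0, 0, -0.015, 0, 0, 0], [0, 0, -0.03, 0, 0, 0], [0, 0, -0.05, 0, 0, 0], [0, 0, -0.08, 0, 0, 0], [0, 0, -0.11, 0, 0, 0], [0, 0, -0.12, 0, 0, 0], [0, 0, -0.12, 0, 0, 0]]])

```text
clock: 12.57
tool_pos: [0.4493, 0.2727, 0.1757]
orientation: [-179.8, 0.2, -89.7]
force: [1.4, 1.4, -0.8]
opening: 0.0087
gripper_force: 30.0
```

Run:
```python
from h import *
o=ctrl.get_obs(); print(o['tool_pos'],o['orientation'],o['force'],o['joint_pos'],delta([.5704,-.0775,.17],R.from_euler('xyz',[180,0,-11.9],degrees=True)))
```

```text
[0.44929007 0.27265841 0.1756852 ] [-179.77378717    0.24541899  -89.74064826] [ 1.38131787  1.42111481 -0.83945492] [ 5.26794780e+01  8.63344298e+00 -2.25384681e+01  3.47206265e-02
 -5.84956390e+01 -5.24386686e+01] (array([ 35.07, -11.95,   0.47]), array([ -0.4,   0.1, -77.8]))
```

Scaled: 35.1 cm / 100 = 0.351, -11.9 cm / 100 = -0.119, -77.8 degrees / 180 = -0.4322.

>>> send_rows(plan=[[[0.351, -0.119, -0.005, 0, 0, -0.4322], [0.351, -0.119, -0.005, 0, 0, -0.4322], [0.351, -0.119, -0.005, 0, 0, -0.4322], [0.351, -0.119, -0.005, 0, 0, -0.4322], [0.351, -0.119, -0.005, 0, 0, -0.4322], [0.351, -0.119, -0.005, 0, 0, -0.4322], [0.351, -0.119, -0.005, 0, 0, -0.4322], [0.351, -0.119, -0.005, 0, 0, -0.4322]]])

```text
clock: 13.23
tool_pos: [0.5446, -0.0106, 0.1752]
orientation: [179.9, 0.1, -38.4]
force: [0.6, -0.7, 0.0]
opening: 0.0086
gripper_force: 30.0
```

Run:
```python
from h import *
print(pose()[0],delta([.5704,-.0775,.16],R.from_euler('xyz',[180,0,-11.9],degrees=True)))
```

```text
[ 0.54462876 -0.01058239  0.17524852] (array([6.18, 3.64, 1.52]), array([  0. ,   0.1, -26.5]))
```

Scaled: 6.2 cm / 100 = 0.062, 3.6 cm / 100 = 0.036, -26.5 degrees / 180 = -0.1472.

>>> send_rows(plan=[[[0.062, 0.036, 0.015, 0, 0, -0.1472], [0.062, 0.036, 0.015, 0, 0, -0.1472], [0.062, 0.036, 0.015, 0, 0, -0.1472], [0.062, 0.036, 0.015, 0, 0, -0.1472], [0.062, 0.036, 0.015, 0, 0, -0.1472], [0.062, 0.036, 0.015, 0, 0, -0.1472], [0.062, 0.036, 0.015, 0, 0, -0.1472], [0.062, 0.036, 0.015, 0, 0, -0.1472]]])

```text
clock: 13.9
tool_pos: [0.5708, -0.0751, 0.1608]
orientation: [-180.0, 0.0, -12.4]
force: [-0.3, 0.3, 0.7]
opening: 0.009
gripper_force: 30.0
```

Run:
```python
from h import *
o=ctrl.get_obs(); print(o['tool_pos'],o['orientation'],o['joint_pos'],delta([.5704,-.0775,.132],R.from_euler('xyz',[180,0,-11.9],degrees=True)))
s=snap('scene','s6');snap('wrist','w6')
p=o['tool_pos']
for q in([.5704,-.0775,.085],p+[0,0,-.042],p+[0,0,-.012]): print(np.round(proj('s6',q),1),np.round(proj('w6',q),1))
r=lambda f,x,y,w,h,k:cv2.resize(cv2.imread(f'pics/{f}.png')[y:y+h,x:x+w],None,fx=k,fy=k,interpolation=cv2.INTER_CUBIC)
c=np.zeros((600,800,3),np.uint8)
c[:400,:400]=r('s6',236,165,40,40,10); c[:450,400:]=r('w6',200,180,160,180,2.5)[:450,:400]
cv2.imwrite('pics/c6.png',c)
```

```text
[ 0.57077701 -0.0751275   0.16083277] [-1.79997952e+02  8.87232756e-03 -1.23575618e+01] [ 1.19584690e+01  1.42486112e+01 -1.73631130e+01 -6.48129878e-03
 -5.83955177e+01  6.56873659e+01] (array([0.01, 0.24, 2.88]), array([-0. ,  0. , -0.5]))
[256.4 200.8] [281. 223.]
[256.5 195. ] [277.9 237.7]
[255.9 189.6] [277.9 254.9]
```

View pics/c6.png

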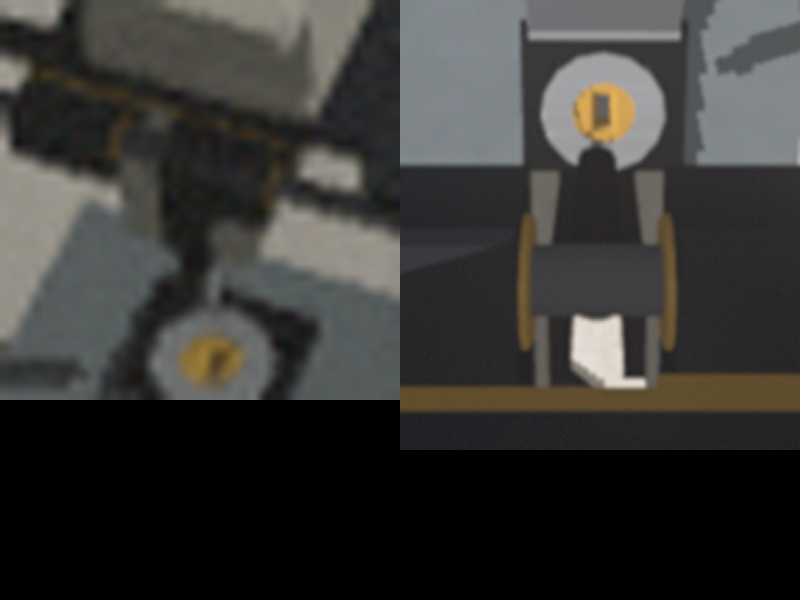

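The wrist crop shows the slot at (280.5,224.5) against a predicted (281,223), with the key centred between the pads at u≈278. The scene crop shows the key tip at (256.9,194.6), as predicted. So I correct 2.4 mm along tool y and lower.

Scaled: 3 cm / 100 = 0.03, 0.24 cm / 100 = 0.0024, -0.5 degrees / 180 = -0.0028.

>>> send_rows(plan=[[[0, 0.0024, 0.015, 0, 0, -0.0028], [0, 0.0024, 0.026, 0, 0, -0.0028], [0, 0.0024, 0.03, 0, 0, -0.0028], [0, 0.0024, 0.03, 0, 0, -0.0028], [0, 0.0024, 0.03, 0, 0, -0.0028]]])

```text
clock: 14.42
tool_pos: [0.5704, -0.0779, 0.1307]
orientation: [180.0, 0.0, -11.8]
force: [0.2, -0.8, 0.9]
opening: 0.0088
gripper_force: 30.0
```

```bash
cat > st.py <<'E'
from h import *
o=ctrl.get_obs(); p=o['tool_pos']; e=np.array([.9785,-.2062,0]); d=p-[.5704,-.0775,.127]
print('mm ex,ey,depth',np.round(1e3*np.array([d@e,d@[.2062,.9785,0],-d[2]]),1),'rpy',np.round(o['orientation'],2),'F',np.round(o['force'],1),'M',np.round(o['moment'],2),'t',o['clock'])
E
python3 st.py
```

```text
mm ex,ey,depth [ 0.1 -0.4 -3.7] rpy [ 1.7997e+02  3.0000e-02 -1.1770e+01] F [ 0.2 -0.8  0.9] M [-0.13  0.14  0.03] t 14.4167
```

Go down 8 mm, to about 4.5 mm deep, and check.

Scaled: 0.8 cm / 100 = 0.008, 0.75 cm / 100 = 0.0075.

>>> send_rows(plan=[[[0, 0, 0.0025, 0, 0, 0], [0, 0, 0.0045, 0, 0, 0], [0, 0, 0.006, 0, 0, 0], [0, 0, 0.0075, 0, 0, 0], [0, 0, 0.008, 0, 0, 0], [0, 0, 0.008, 0, 0, 0]]])

```text
clock: 14.92
tool_pos: [0.5704, -0.078, 0.1227]
orientation: [-180.0, 0.0, -11.8]
force: [0.7, 0.6, 0.2]
opening: 0.0085
gripper_force: 30.0
```

```bash
python3 st.py
```

```text
mm ex,ey,depth [ 0.1 -0.4  4.3] rpy [-1.800e+02  1.000e-02 -1.176e+01] F [0.7 0.6 0.2] M [ 0.    0.16 -0.04] t 14.9167
```

Scaled: 0.95 cm / 100 = 0.0095, 0.85 cm / 100 = 0.0085.

>>> send_rows(plan=[[[0, 0, 0.0025, 0, 0, 0], [0, 0, 0.005, 0, 0, 0], [0, 0, 0.007, 0, 0, 0], [0, 0, 0.0085, 0, 0, 0], [0, 0, 0.0095, 0, 0, 0], [0, 0, 0.0095, 0, 0, 0], [0, 0, 0.0095, 0, 0, 0]]])

```text
clock: 15.5
tool_pos: [0.5707, -0.078, 0.1136]
orientation: [-180.0, -0.0, -11.8]
force: [-0.7, 0.7, 2.9]
opening: 0.0089
gripper_force: 30.0
```

```bash
python3 st.py
```

```text
mm ex,ey,depth [ 0.4 -0.4 13.4] rpy [-1.800e+02 -3.000e-02 -1.175e+01] F [-0.7  0.7  2.9] M [ 0.09  0.21 -0.05] t 15.5
```

Scaled: 0.1 cm / 100 = 0.001, 0.06 cm / 100 = 0.0006, 22 degrees / 180 = 0.1222.

>>> send_rows(plan=[[[0, 0, 0.0006, 0, 0, 0], [0, 0, 0.001, 0, 0, 0.0333], [0, 0, 0.001, 0, 0, 0.0667], [0, 0, 0.001, 0, 0, 0.1], [0, 0, 0.001, 0, 0, 0.1222], [0, 0, 0.001, 0, 0, 0.1222], [0, 0, 0.001, 0, 0, 0.1222], [0, 0, 0.001, 0, 0, 0.1222]]])

```text
clock: 16.17
tool_pos: [0.5708, -0.0778, 0.1124]
orientation: [-180.0, -0.0, -33.6]
force: [1.9, 1.1, 1.8]
opening: 0.0087
gripper_force: 30.0
```

```bash
python3 st.py
```

```text
mm ex,ey,depth [ 0.5 -0.3 14.6] rpy [-1.7997e+02 -3.0000e-02 -3.3620e+01] F [1.9 1.1 1.8] M [ 0.32 -0.47  0.04] t 16.1667
```

Scaled: 0.25 cm / 100 = 0.0025, 0.2 cm / 100 = 0.002.

>>> send_rows(plan=[[[0, 0, 0.001, 0, 0, 0], [0, 0, 0.002, 0, 0, 0], [0, 0, 0.0025, 0, 0, 0], [0, 0, 0.0025, 0, 0, 0]]])

```text
clock: 16.5
tool_pos: [0.5707, -0.0779, 0.1097]
orientation: [-180.0, -0.0, -33.7]
force: [2.8, 0.8, 1.1]
opening: 0.0089
gripper_force: 30.0
```

```bash
python3 st.py
```

```text
mm ex,ey,depth [ 0.4 -0.3 17.3] rpy [-1.7998e+02 -1.0000e-02 -3.3730e+01] F [2.8 0.8 1.1] M [ 0.64 -0.74 -0.01] t 16.5
```

The first stop is free. I turn back and go down to the second.

Scaled: 0.4 cm / 100 = 0.004, 0.3 cm / 100 = 0.003, -22 degrees / 180 = -0.1222.

>>> send_rows(plan=[[[0, 0, 0, 0, 0, -0.0389], [0, 0, 0, 0, 0, -0.0778], [0, 0, 0, 0, 0, -0.1167], [0, 0, 0.001, 0, 0, -0.1222], [0, 0, 0.002, 0, 0, -0.1222], [0, 0, 0.003, 0, 0, -0.1222], [0, 0, 0.004, 0, 0, -0.1222], [0, 0, 0.004, 0, 0, -0.1222]]])

```text
clock: 17.17
tool_pos: [0.5703, -0.078, 0.1057]
orientation: [180.0, 0.0, -11.9]
force: [0.4, 2.5, 3.4]
opening: 0.0088
gripper_force: 30.0
```

```bash
python3 st.py
```

```text
mm ex,ey,depth [ 0.  -0.5 21.3] rpy [ 1.7999e+02  2.0000e-02 -1.1870e+01] F [0.4 2.5 3.4] M [ 0.82 -0.03  0.03] t 17.1667
```

Scaled: 0.13 cm / 100 = 0.0013, 0.1 cm / 100 = 0.001, -22 degrees / 180 = -0.1222.

>>> send_rows(plan=[[[0, 0, 0.001, 0, 0, -0.0278], [0, 0, 0.0013, 0, 0, -0.0611], [0, 0, 0.0013, 0, 0, -0.0944], [0, 0, 0.0013, 0, 0, -0.1222], [0, 0, 0.0013, 0, 0, -0.1222], [0, 0, 0.0013, 0, 0, -0.1222]]])

```text
clock: 17.67
tool_pos: [0.5708, -0.0776, 0.1047]
orientation: [-180.0, -0.1, 10.1]
force: [-0.5, 5.4, 5.3]
opening: 0.0088
gripper_force: 30.0
```

```bash
python3 st.py
```

```text
mm ex,ey,depth [ 0.4 -0.  22.3] rpy [-1.7998e+02 -5.0000e-02  1.0110e+01] F [-0.5  5.4  5.3] M [ 1.82 -0.09 -0.01] t 17.6667
```

Scaled: 0.25 cm / 100 = 0.0025, 0.2 cm / 100 = 0.002.

>>> send_rows(plan=[[[0, 0, 0.001, 0, 0, 0], [0, 0, 0.002, 0, 0, 0], [0, 0, 0.0025, 0, 0, 0], [0, 0, 0.0025, 0, 0, 0]]])

```text
clock: 18.0
tool_pos: [0.5707, -0.0776, 0.102]
orientation: [-180.0, -0.0, 10.1]
force: [0.5, 4.9, 4.0]
opening: 0.0089
gripper_force: 30.0
```

```bash
python3 st.py
```

```text
mm ex,ey,depth [ 0.3 -0.1 25. ] rpy [-1.7998e+02 -3.0000e-02  1.0080e+01] F [0.5 4.9 4. ] M [ 2.01 -0.17 -0.02] t 18.0
```

Scaled: 0.4 cm / 100 = 0.004, -0.04 cm / 100 = -0.0004, 22 degrees / 180 = 0.1222.

>>> send_rows(plan=[[[0, -0.0003, 0, 0, 0, 0.0389], [0, -0.0004, 0, 0, 0, 0.0778], [0, -0.0004, 0, 0, 0, 0.1167], [0, -0.0004, 0.001, 0, 0, 0.1222], [0, -0.0004, 0.002, 0, 0, 0.1222], [0, -0.0004, 0.003, 0, 0, 0.1222], [0, -0.0004, 0.004, 0, 0, 0.1222], [0, -0.0004, 0.004, 0, 0, 0.1222]]])

```text
clock: 18.67
tool_pos: [0.5702, -0.0778, 0.0976]
orientation: [180.0, 0.0, -11.7]
force: [0.9, 0.3, 0.9]
opening: 0.009
gripper_force: 30.0
```

```bash
python3 st.py
```

```text
mm ex,ey,depth [-0.1 -0.3 29.4] rpy [ 1.7998e+02  2.0000e-02 -1.1690e+01] F [0.9 0.3 0.9] M [ 0.16 -0.32  0.04] t 18.6667
```

Press home until the force shows that the head is on the brass.

Scaled: 0.14 cm / 100 = 0.0014, 0.1 cm / 100 = 0.001.

>>> send_rows(plan=[[[0, 0, 0.0006, 0, 0, 0], [0, 0, 0.001, 0, 0, 0], [0, 0, 0.0014, 0, 0, 0], [0, 0, 0.0014, 0, 0, 0]]])

```text
clock: 19.0
tool_pos: [0.5704, -0.0778, 0.0973]
orientation: [180.0, -0.0, -11.7]
force: [-1.4, 1.7, 9.4]
opening: 0.0088
gripper_force: 30.0
```

```bash
python3 st.py
```

```text
mm ex,ey,depth [ 0.  -0.3 29.7] rpy [ 1.7998e+02 -1.0000e-02 -1.1700e+01] F [-1.4  1.7  9.4] M [0.41 0.68 0.  ] t 19.0
```

Scaled: 52 degrees / 180 = 0.2889.

>>> send_rows(plan=[[[0, 0, 0, 0, 0, 0.0333], [0, 0, 0, 0, 0, 0.0667], [0, 0, 0, 0, 0, 0.1], [0, 0, 0, 0, 0, 0.1333], [0, 0, 0, 0, 0, 0.1722], [0, 0, 0, 0, 0, 0.2111], [0, 0, 0, 0, 0, 0.25], [0, 0, 0, 0, 0, 0.2889]]])

```text
clock: 19.67
tool_pos: [0.5704, -0.0778, 0.0973]
orientation: [180.0, -0.0, -64.1]
force: [-1.3, 1.1, 8.3]
opening: 0.0085
gripper_force: 30.0
```

```bash
python3 st.py
```

```text
mm ex,ey,depth [ 0.  -0.3 29.7] rpy [ 1.800e+02 -3.000e-02 -6.405e+01] F [-1.3  1.1  8.3] M [0.35 0.77 0.01] t 19.6667
```

Scaled: 49 degrees / 180 = 0.2722.

>>> send_rows(plan=[[[0, 0, 0, 0, 0, 0.0389], [0, 0, 0, 0, 0, 0.0778], [0, 0, 0, 0, 0, 0.1167], [0, 0, 0, 0, 0, 0.1556], [0, 0, 0, 0, 0, 0.1944], [0, 0, 0, 0, 0, 0.2278], [0, 0, 0, 0, 0, 0.2556], [0, 0, 0, 0, 0, 0.2722]]])

```text
clock: 20.33
tool_pos: [0.5698, -0.0778, 0.0973]
orientation: [180.0, -0.0, -113.0]
force: [-3.2, 1.9, 10.6]
opening: 0.0088
gripper_force: 30.0
```

```bash
python3 st.py
python3 - <<'E'
from h import *
snap('scene','s7')
E
```

```text
mm ex,ey,depth [-0.5 -0.4 29.7] rpy [ 1.7997e+02 -4.0000e-02 -1.1299e+02] F [-3.2  1.9 10.6] M [0.77 1.31 0.04] t 20.3333
```

Scaled: 3 degrees / 180 = 0.0167.

>>> send_rows(plan=[[[0, 0, 0, 0, 0, 0.0083], [0, 0, 0, 0, 0, 0.0167], [0, 0, 0, 0, 0, 0.0167], [0, 0, 0, 0, 0, 0.0167]]])

```text
clock: 20.72
tool_pos: [0.5698, -0.0778, 0.0973]
orientation: [180.0, -0.0, -115.7]
force: [-3.7, 1.1, 10.3]
opening: 0.0089
gripper_force: 30.0
```

```bash
python3 st.py;python3 - <<'E'
from h import *
for f in('s4','s5','s7'):
    pass
snap('top','t8');s=snap('scene','s8')
import numpy as np
a,b=np.load('pics/top0.npz')['img'].astype(int),np.load('pics/t8.npz')['img'].astype(int)
# knife check: brown handle & red key centroids before/after
for n,sl,f in(('knife',(slice(205,290),slice(365,395)),lambda s:(s[...,0]-s[...,2]>35)),('red',(slice(240,265),slice(180,200)),lambda s:(s[...,0]-s[...,1]>90))):
    for im in(a,b):
        m=f(im[sl]); ys,xs=np.nonzero(m); print(n,len(xs),xs.mean()+sl[1].start if len(xs) else 0,ys.mean()+sl[0].start if len(xs) else 0)
E
```

```text
mm ex,ey,depth [-0.5 -0.4 29.7] rpy [ 1.7997e+02 -4.0000e-02 -1.1572e+02] F [-3.7  1.1 10.3] M [0.78 1.31 0.16] t 20.7167
knife 7 380.57142857142856 263.0
knife 106 381.188679245283 263.72641509433964
red 0 0 0
red 0 0 0
```

```bash
python3 -c "
from plant import ctrl
print(ctrl.close_job())"
```

```text
the job is handed in; nothing more can be done
None
```

I handed the job in at about 21 s with every step carried out. The cover was levered past upright with the knife, and the knife was laid back where it had been. The black key is fully home at 29.7 mm, and the gripper still holds it, turned clockwise until the torque rose as if at the stop. I had no picture views left to recheck the cover and red key by eye at the end.

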